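# Fit the yellow pad to the red jack

### The arm

A 7-joint arm with a two-finger parallel gripper is mounted at the origin on the work surface. World frame = base frame: x ahead of the robot, y to its left, z up, the work surface at z = 0. Lengths are in m, angles in rad, forces in N, time in s.
With the tool pointing down it reaches from about 0.425 to 0.925 m from the base axis. Payload 6.8 kg.
Tool frame: the origin (TCP) lies between the finger pads; the fingertips stand 14 mm ahead of it and the grasp point (between the pads) lies 5 mm behind it (tcp_to_tips is the distance from the TCP to the fingertips, in m); z points along the fingers, y is the line along which they close (so a half turn about z gives the same grasp; the last joint's range is limited). The gripper opens to 88 mm and grips with 3 to 60 N. Pads are 20 mm wide; open, the fingers measure 115 mm over their backs; the gripper's body (75 mm by 178 mm) begins 61 mm behind the grasp point.
Start: joints at [1.078, 0.477, 0.022, 1.555, -0.011, 1.109, -0.083], TCP at [0.253, -0.626, 0.237] pointing down, gripper open.
Joint ranges: [-2.96, 2.96], [-0.34, 2.1], [-1.41, 1.46], [0.24, 2.44], [-1.37, 4.51], [0.17, 1.92], [-2.96, 2.96]. Speed limits (rad/s): [2.39, 2.39, 3.14, 3.14, 3.14, 3.14, 3.14].

### API

Orientations are given as a unit quaternion [w, x, y, z].
In Python, from rig import sense, snapshot, hand_in, trace, tcp_to_tips gives the robot as it stands.
- The arm moves only by the tool apply_moves, never from a script. Its argument "increments" is one flat list of numbers, 7 for each row, row after row: the turn, a rotation vector about the tool's x, y, z each as a share of 180 degrees, from -1 to 1, then the shift along the tool's x, y, z each as a share of 25 cm, from -1 to 1, then the opening in per cent of the stroke, from 0 (shut) to 100 (fully open). A call has 1 to 20 rows; each row is the pose to reach, as a shift and turn from the pose commanded when the call began, along the tool's axes at that moment, turning the shorter way round; what a row does not reach only later rows make up. A row lasts 1/12 s, in which the tool goes at most 41.7 mm and 7.16 degrees, less where a joint would pass 70% of its speed; a pose out of reach is approached as far as the arm can. A call with a number of a shift or a turn outside -1 to 1 is refused whole. A call with a gripper value outside its range is refused whole. The fingers move at their own pace and stop on an object; "force" is the grip in N (left out, the last holds). Time passes only in rows, so rows that repeat a pose let the fingers close. It gives the time, the measured TCP pose, the force, the opening and the grip force at its end, in the units of the state.
- sense(): the state, without advancing time (a new reading comes with each control period).
- snapshot(name): name is "scene" or "top"; returns a dict with "frame" (400x640x3 uint8, blue, green, red), "K" (3x3 intrinsics, pixels), "extrinsics" (4x4, takes a point from world to camera coordinates). Camera axes: x right, y down, z forward; pixel columns grow to the right and rows downward; lengths in m; the calibration is good to about 2 mm. A picture is of the moment at which its call begins. There is no depth.
- hand_in(): hands the job in; it is judged then, once.
Trained networks look in a picture, given as the dict that the camera call returned (one of the last four; its "shot" number tells which), for a name from the list of things; names that differ only in an ending like _2 or _b are one class to them, and where a whole thing is asked for, a point or a joint stands for the part that bears it (a point fixed in the world has none). Each returns a list of dicts, best first, with "p" (0 to 1); they miss things now and then, are a little off and sometimes report something else, mostly with a low value. They report only what shows in the picture. A call takes as long as a camera call. They do not tell look-alikes from the thing itself.
- trace(picture, label): "mask" (400x640 bool, what is visible of it) and "bbox" ([left, top, right, bottom] in pixels, round what is visible of it).
The state is a dict: "time": time; "joint_pos": joint angles; "joint_velocities": joint speeds; "joint_efforts": joint torques, N m; "tool_pos": TCP position; "tool_rot": TCP orientation; "wrist_force": force on the tool from outside, world axes, zero at the start; "wrist_torque": the same for the moment, N m; "opening": finger opening in m; "gripper_force": force on a finger pad.
Only numpy, scipy, OpenCV 4.12 (cv2) and the standard library are available. Lean on these libraries where they do the work, as an engineer would, in place of code of your own. Each camera call takes 0.05 s, during which the arm holds its last target. There are 200 camera calls.

### The job

A car is about to be lifted: take the yellow pad out of the divided parts bin and stand it, slotted end up, flat inside the saddle cup on top of the red bottle jack. Let go of it there.

Things in the scene. Friction and masses are not known exactly. Their poses are not given: they have to be found in the camera images.
- pad_yellow_center (a point): centre (half-way up) of the yellow jack pad: solid upright cylinder, 42 mm diameter, 45 mm high, 50 to 100 g, a dark slot line across its upper end. z points from its plain to its slotted end (up at the start). It stands alone in one of the bin's four compartments, 30 mm or more from each wall. The others hold a black pad, a blue pad and a steel sleeve of the same outer size, not wanted
- bin: grey divided bin, fixed to the bench: 263 x 263 mm outside, 40 mm high, walls, dividers and floor 5 mm thick, one divider each way, so four compartments 124 x 124 mm. Origin at the centre of its underside on the bench; x and y axes run along its sides and z is up
- jack_red_saddle (a point): centre of the inner floor of the red jack's saddle cup, 155 mm above the bench: a round steel cup, inner diameter 72 mm, rim 8 mm above its floor, outer diameter 80 mm, open upward, on top of a red bottle jack (100 mm square foot, fixed to the bench). z is up. A blue jack of the same shape stands at least 150 mm away from it, centre to centre
Things that resemble listed ones, but are neither listed nor needed, are in the scene too. There is more than one size of the part that bears pad_yellow_center; the job needs the largest. Of the things like the part that bears jack_red_saddle, leave any that is purple; of the rest the smaller one is meant.

How it is judged:
By the outcome, as a careful person would: the job done as asked, in the order asked, and still so for the second after the job is handed in, with the robot touching nothing.
It also fails if it takes over 35 s, if anything falls off the work surface, if the arm or the gripper's body presses on something with over 40 N, if the wrist force passes 120 N, or if a joint passes its speed limit or range.

## Working session

There is one attempt and no reset: what is moved stays moved. The work goes in short steps, Python scripts to look and compute and a tool call to move; the robot and the scene stay as the last step left them, time stands still between calls to the robot, and variables do not carry over. Pictures are saved under pics/ and viewed, at most 10 in all, crops included, and the job is handed in when it is done.

Besides the shell and the picture viewer there is one more tool, called after "Request:" as name(argument=value, ...) on one line, values as JSON. apply_moves: Moves the arm, as the interface text tells. Its arguments: {"type":"object","properties":{"increments":{"type":"array"},"force":{"type":"number"}},"required":["increments"]}

```bash
mkdir -p pics; ls; python3 - <<'E'
from rig import *
import cv2
s=sense(); print(s['time'],s['tool_pos'],s['tool_rot'],s['opening'],tcp_to_tips)
for n in('scene','top'):
    p=snapshot(n); cv2.imwrite(f'pics/{n}0.png',p['frame']); print(n,p['K'].tolist(),p['extrinsics'].tolist())
    for l in('pad_yellow_center','bin','jack_red_saddle'):
        print(l,[(round(float(d['p']),2),[int(v) for v in d['bbox']]) for d in trace(p,l)])
E
```

```text
pics
0.0 [ 0.25315939 -0.62513174  0.23571682] [-8.35877281e-04  9.81547217e-01  1.91217982e-01 -2.12136842e-04] 0.08801914441124215 0.014
scene [[493.55738888162847, 0.0, 314.61809232456375], [0.0, 493.55738888162847, 199.5628793164198], [0.0, 0.0, 1.0]] [[-0.8350293801381506, 0.5499780616189538, 0.015813476656130546, 0.37095506223364805], [0.3598448925164965, 0.5676416416701978, -0.7404691890765974, -0.08281079766697866], [-0.4162181971465049, -0.6126231291583929, -0.6719042446541712, 1.2982963880853062], [0.0, 0.0, 0.0, 1.0]]
pad_yellow_center [(0.69, [317, 243, 331, 261]), (0.65, [279, 194, 295, 221]), (0.56, [327, 178, 337, 198])]
bin [(0.87, [178, 152, 325, 267])]
jack_red_saddle [(0.95, [411, 161, 517, 302]), (0.89, [368, 259, 438, 361]), (0.67, [301, 317, 380, 400])]
top [[441.61931919592354, 0.0, 324.7459456075798], [0.0, 441.61931919592354, 204.0213204566113], [0.0, 0.0, 1.0]] [[-0.015460182736711493, -0.9997466006499567, -0.01636206706390383, 0.02439356183844239], [-0.9989690690219586, 0.016142560403870347, -0.042428962761404766, 0.43229774339208554], [0.04268233694572929, 0.01568923938448242, -0.9989654978428374, 1.0632373698012865], [0.0, 0.0, 0.0, 1.0]]
pad_yellow_center [(0.76, [357, 176, 374, 194]), (0.65, [362, 235, 381, 249]), (0.47, [294, 182, 310, 197])]
bin [(0.83, [331, 96, 450, 220])]
jack_red_saddle [(0.68, [169, 181, 229, 220]), (0.63, [154, 102, 215, 157]), (0.58, [175, 251, 262, 334]), (0.52, [335, 95, 451, 218])]
```

View pics/scene0.png

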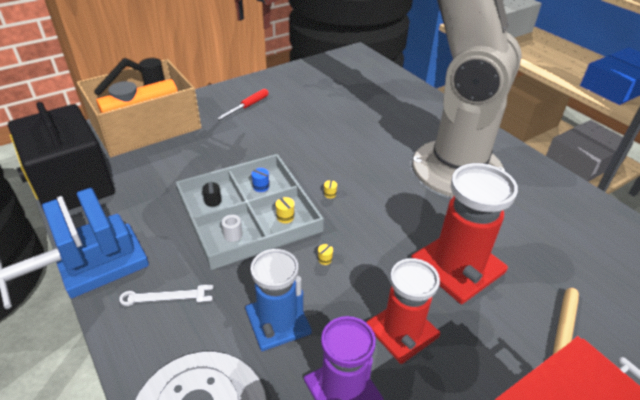

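View pics/top0.png

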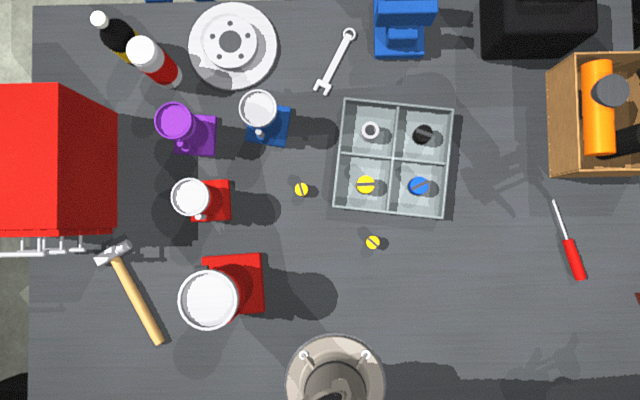

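Scene picture: yellow candidates are in the bin at (285,208), and loose, smaller ones at (330,188) and (325,253). Red jacks: small at (408,305), large at (470,235); the purple (345,360) and blue (277,300) ones are not wanted. I choose the pad in the bin (top view 366,185) and the small red jack (top view cup 189,196).

```bash
cat > h.py <<'E'
from rig import *
import cv2, numpy as np
from scipy.spatial.transform import Rotation as R
def proj(p,X):
    c=p['extrinsics'][:3,:3]@np.array(X)+p['extrinsics'][:3,3]; q=p['K']@c; return q[:2]/q[2]
def at_z(p,uv,z):
    E=p['extrinsics']; r=E[:3,:3].T@np.linalg.solve(p['K'],[uv[0],uv[1],1]); o=-E[:3,:3].T@E[:3,3]
    return o+r*(z-o[2])/r[2]
def tri(ps,uvs):
    P=[p['K']@p['extrinsics'][:3] for p in ps]
    X=cv2.triangulatePoints(P[0],P[1],np.array(uvs[0],float),np.array(uvs[1],float))[:,0]; return X[:3]/X[3]
def blob(p,box,kind):
    l,t,r,b=box; hsv=cv2.cvtColor(p['frame'],cv2.COLOR_BGR2HSV)
    m=cv2.inRange(hsv,(20,110,90),(35,255,255)) if kind=='y' else cv2.inRange(hsv,(0,0,120),(180,45,255))
    k=np.zeros_like(m); k[t:b,l:r]=m[t:b,l:r]
    c=max(cv2.findContours(k,cv2.RETR_EXTERNAL,cv2.CHAIN_APPROX_NONE)[0],key=cv2.contourArea)
    return cv2.fitEllipse(cv2.convexHull(c)),cv2.boundingRect(c)
def move(target,yaw=None):
    s=sense(); q=s['tool_rot']; Rt=R.from_quat([q[1],q[2],q[3],q[0]]); return Rt.inv().apply(np.array(target)-s['tool_pos'])/.25
E
python3 - <<'E'
from h import *
a=snapshot('scene'); b=snapshot('top')
for n,bs,bt,k,z in(('pad',(270,190,300,226),(352,170,380,200),'y',.05),('s1',(320,178,340,200),(290,180,312,200),'y',.03),('s2',(315,240,336,266),(362,232,384,252),'y',.03),
  ('cup',(385,255,443,302),(165,172,213,222),'w',.163),('big',(445,160,522,215),(172,265,245,332),'w',.23)):
    es,rs=blob(a,bs,k); et,rt=blob(b,bt,k)
    X=at_z(b,et[0],z); pr=proj(a,X); d=np.linalg.norm(at_z(b,np.array(et[0])+[np.mean(et[1]),0],z)-X)
    print(n,'S',np.round(es[0]),rs,'T',np.round(et[0],1),rt,'X',X.round(4),'reproj',pr.round(1),'dia',d.round(4),'tri',tri([b,a],[et[0],es[0]]).round(4))
# bin outer top corners from top picture
c=[at_z(b,u,.04) for u in((344,97),(453,108),(443,219),(332,210))]
print(np.round(c,3).tolist(), np.mean(c,0).round(3))
big=lambda p,x0,y0,x1,y1,f:cv2.resize(p['frame'][y0:y1,x0:x1],None,fx=f,fy=f,interpolation=cv2.INTER_CUBIC)
t=np.hstack([big(b,320,90,460,230,3),big(b,150,150,240,240,4.667)]); s=np.hstack([big(a,250,160,350,220,3.9),big(a,360,240,450,294,4.33)])
cv2.imwrite('pics/crop.png',cv2.resize(t,(800,400)))
E
```

```text
pad S [285. 209.] (275, 197, 19, 26) T [365.  184.7] (356, 184, 19, 10) X [ 0.4745 -0.0779  0.05  ] reproj [284.8 202.5] dia 0.0409 tri [ 0.4757 -0.0791  0.0288]
s1 S [330. 189.] (324, 180, 13, 19) T [301.1 189.2] (295, 183, 14, 13) X [0.4681 0.0732 0.03  ] reproj [324.5 249.4] dia 0.0325 tri [0.4553 0.063  0.1861]
s2 S [325. 254.] (318, 244, 15, 21) T [372.4 241.8] (366, 236, 14, 13) X [ 0.3404 -0.0943  0.03  ] reproj [329.2 184.7] dia 0.0322 tri [ 0.3271 -0.1192 -0.2521]
cup S [414. 279.] (389, 258, 51, 44) T [190.6 198.2] (170, 177, 40, 43) X [0.4429 0.2957 0.163 ] reproj [414.3 273.7] dia 0.0876 tri [0.4438 0.2989 0.1524]
big S [490. 185.] (445, 160, 77, 55) T [189.7 298.7] (172, 265, 67, 67) X [0.2454 0.2764 0.23  ] reproj [496.6 195.1] dia 0.1617 tri [0.2525 0.2661 0.2506]
[[0.686, -0.033, 0.04], [0.654, -0.29, 0.04], [0.392, -0.26, 0.04], [0.417, 0.0, 0.04]] [ 0.537 -0.146  0.04 ]
```

View pics/crop.png

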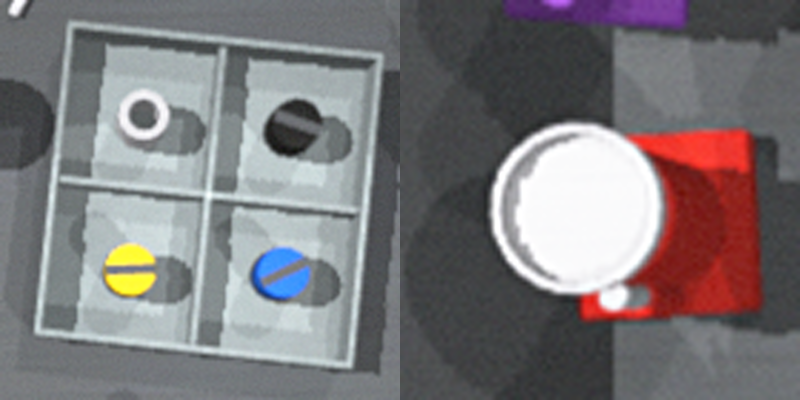

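The crop shows the largest yellow pad alone in its compartment (crop 131,270, i.e. top view 365.7,184.7), at about x 0.4745, y -0.0795. The small red jack's cup is at crop (577,209), i.e. top view 189.9,197.0, about 79 mm in diameter as it should be.

```bash
python3 - <<'E'
from h import *
a=snapshot('top')
print(at_z(a,(365.7,184.7),.05),at_z(a,(189.9,197.0),.163))
print(move((.475,-.0795,.16)))
E
```

```text
[ 0.47454606 -0.0795124   0.05      ] [0.44532842 0.29707788 0.163     ]
[ 1.64160351 -1.69210797  0.30668831]
```

Request:
apply_moves(increments=[0, 0, 0, 0.82, -0.845, 0, 70, 0, 0, 0, 0.82, -0.845, 0, 70, 0, 0, 0, 0.82, -0.845, 0, 70, 0, 0, 0, 0.82, -0.845, 0, 70, 0, 0, 0, 0.82, -0.845, 0, 70, 0, 0, 0, 0.82, -0.845, 0, 70, 0, 0, 0, 0.82, -0.845, 0, 70, 0, 0, 0, 0.82, -0.845, 0, 70, 0, 0, 0, 0.82, -0.845, 0, 70, 0, 0, 0, 0.82, -0.845, 0, 70], force=20)

```text
time: 1.38
tool_pos: [0.364, -0.3535, 0.237]
tool_rot: [0.0, 0.982, 0.191, 0.0]
wrist_force: [-0.7, -0.2, -0.0]
opening: 0.0616
gripper_force: 0.0
```

Request:
apply_moves(increments=[0, 0, 0, 0.82, -0.845, 0.3, 70, 0, 0, 0, 0.82, -0.845, 0.3, 70, 0, 0, 0, 0.82, -0.845, 0.3, 70, 0, 0, 0, 0.82, -0.845, 0.3, 70, 0, 0, 0, 0.82, -0.845, 0.3, 70, 0, 0, 0, 0.82, -0.845, 0.3, 70, 0, 0, 0, 0.82, -0.845, 0.3, 70, 0, 0, 0, 0.82, -0.845, 0.3, 70, 0, 0, 0, 0.82, -0.845, 0.3, 70, 0, 0, 0, 0.82, -0.845, 0.3, 70, 0, 0, 0, 0.82, -0.845, 0.3, 70, 0, 0, 0, 0.82, -0.845, 0.3, 70])

```text
time: 2.38
tool_pos: [0.4745, -0.0827, 0.1619]
tool_rot: [0.0, 0.982, 0.189, -0.0]
wrist_force: [-1.0, -0.5, 0.6]
opening: 0.0615
gripper_force: 0.0
```

```bash
python3 - <<'E'
from h import *
a=snapshot('scene'); b=snapshot('top')
s=sense(); print(s['tool_pos'], s['joint_pos'].round(2) if hasattr(s['joint_pos'],'round') else s['joint_pos'])
print('to grasp',move((.4745,-.0795,.036)))
f=lambda p,x,y,w,h,k:cv2.resize(p['frame'][y:y+h,x:x+w],None,fx=k,fy=k,interpolation=cv2.INTER_CUBIC)
cv2.imwrite('pics/c2.png',np.hstack([f(a,220,100,133,133,3),f(b,300,110,133,133,3)]))
E
```

```text
[ 0.47463186 -0.08198903  0.16192975] [ 0.29  0.27 -0.29  2.06  0.11  0.82 -1.25]
to grasp [ 0.00314049 -0.00979319  0.50371267]
```

View pics/c2.png

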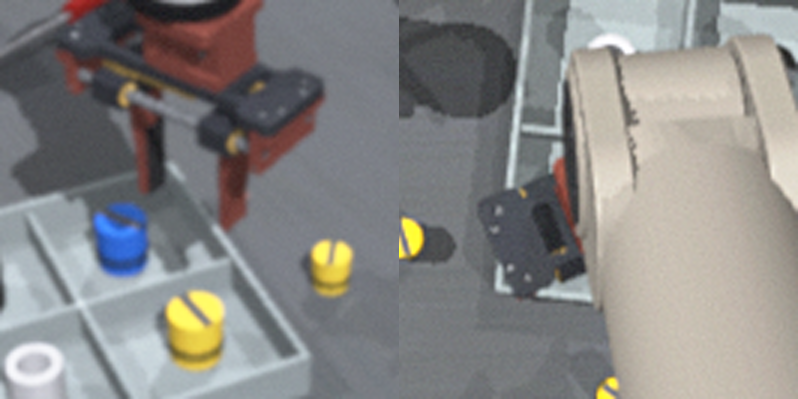

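The pad shows clear below and in front of the gripper at crop (193,310), matching the prediction. Descend and close.

Request:
apply_moves(increments=[0, 0, 0, 0, -0.01, 0.12, 70, 0, 0, 0, 0, -0.01, 0.24, 70, 0, 0, 0, 0, -0.01, 0.34, 70, 0, 0, 0, 0, -0.01, 0.42, 70, 0, 0, 0, 0, -0.01, 0.48, 70, 0, 0, 0, 0, -0.01, 0.5, 70, 0, 0, 0, 0, -0.01, 0.5, 70, 0, 0, 0, 0, -0.01, 0.5, 70])

```text
time: 3.15
tool_pos: [0.4742, -0.0783, 0.0372]
tool_rot: [0.0, 0.982, 0.191, 0.0]
wrist_force: [-0.0, 0.3, 1.6]
opening: 0.0617
gripper_force: 0.0
```

Request:
apply_moves(increments=[0, 0, 0, 0, 0, 0, 30, 0, 0, 0, 0, 0, 0, 30, 0, 0, 0, 0, 0, 0, 30, 0, 0, 0, 0, 0, 0, 30, 0, 0, 0, 0, 0, 0, 30, 0, 0, 0, 0, 0, 0, 30], force=20)

```text
time: 3.65
tool_pos: [0.4746, -0.0781, 0.0375]
tool_rot: [0.0, 0.982, 0.191, 0.001]
wrist_force: [-0.8, -1.1, 7.2]
opening: 0.0417
gripper_force: 20.0
```

Gripped at 42 mm, as it should be. Lift.

Request:
apply_moves(increments=[0, 0, 0, 0, 0, -0.08, 30, 0, 0, 0, 0, 0, -0.2, 30, 0, 0, 0, 0, 0, -0.34, 30, 0, 0, 0, 0, 0, -0.48, 30, 0, 0, 0, 0, 0, -0.62, 30, 0, 0, 0, 0, 0, -0.76, 30, 0, 0, 0, 0, 0, -0.88, 30, 0, 0, 0, 0, 0, -0.96, 30, 0, 0, 0, 0, 0, -0.96, 30, 0, 0, 0, 0, 0, -0.96, 30])

```text
time: 4.48
tool_pos: [0.4741, -0.0778, 0.2773]
tool_rot: [0.0, 0.982, 0.191, 0.001]
wrist_force: [0.4, -0.8, -0.8]
opening: 0.0418
gripper_force: 20.0
```

```bash
python3 - <<'E'
from h import *
s=sense(); print(s['tool_pos'],s['opening'],s['gripper_force'],s['wrist_force'])
print(move((.4453,.297,.277)))
E
```

```text
[ 0.47408481 -0.07782461  0.27731196] 0.041815957297909497 19.99953120946884 [ 0.37799865 -0.81766647 -0.76977595]
[ 4.56028046e-01 -1.43289663e+00  2.58616925e-04]
```

Request:
apply_moves(increments=[0, 0, 0, 0.08, -0.1, 0, 30, 0, 0, 0, 0.1, -0.23, 0, 30, 0, 0, 0, 0.14, -0.36, 0, 30, 0, 0, 0, 0.17, -0.48, 0, 30, 0, 0, 0, 0.2, -0.6, 0, 30, 0, 0, 0, 0.23, -0.715, 0, 30, 0, 0, 0, 0.23, -0.715, 0, 30])

```text
time: 5.07
tool_pos: [0.4577, 0.1155, 0.275]
tool_rot: [-0.001, 0.981, 0.195, -0.001]
wrist_force: [-0.4, 0.2, -1.1]
opening: 0.0421
gripper_force: 20.0
```

Request:
apply_moves(increments=[0, 0, 0, 0.04, -0.12, 0, 30, 0, 0, 0, 0.08, -0.25, 0, 30, 0, 0, 0, 0.12, -0.38, 0, 30, 0, 0, 0, 0.16, -0.5, 0, 30, 0, 0, 0, 0.19, -0.6, 0, 30, 0, 0, 0, 0.22, -0.68, 0, 30, 0, 0, 0, 0.226, -0.715, 0, 30, 0, 0, 0, 0.226, -0.715, 0, 30, 0, 0, 0, 0.226, -0.715, 0, 30])

```text
time: 5.82
tool_pos: [0.445, 0.295, 0.2754]
tool_rot: [0.001, 0.982, 0.191, -0.001]
wrist_force: [0.8, -0.1, -1.5]
opening: 0.0413
gripper_force: 20.0
```

```bash
python3 - <<'E'
from h import *
a=snapshot('scene'); b=snapshot('top'); s=sense(); print(s['tool_pos'],s['opening'],s['gripper_force'],s['wrist_force'])
print(move((.4453,.297,.188)))
es,rs=blob(a,(385,255,443,302),'w'); print(es,rs,proj(a,(.4453,.297,.163)),proj(a,(.4453,.297,.155)))
f=lambda p,x,y,w,h,k:cv2.resize(p['frame'][y:y+h,x:x+w],None,fx=k,fy=k,interpolation=cv2.INTER_CUBIC)
cv2.imwrite('pics/c3.png',np.hstack([f(a,340,180,133,160,3),f(b,140,120,133,160,3)]))
E
```

```text
[0.44573685 0.29417877 0.27595985] 0.04173530424763575 19.99946504831314 [ 0.64038723 -0.3147607  -1.28355642]
[ 0.00305441 -0.01158664  0.35182066]
((412.5675354003906, 278.1109313964844), (40.571014404296875, 67.8486099243164), 123.88807678222656) (385, 255, 58, 47) [413.77451138 274.8572769 ] [413.05440438 277.90372577]
```

View pics/c3.png

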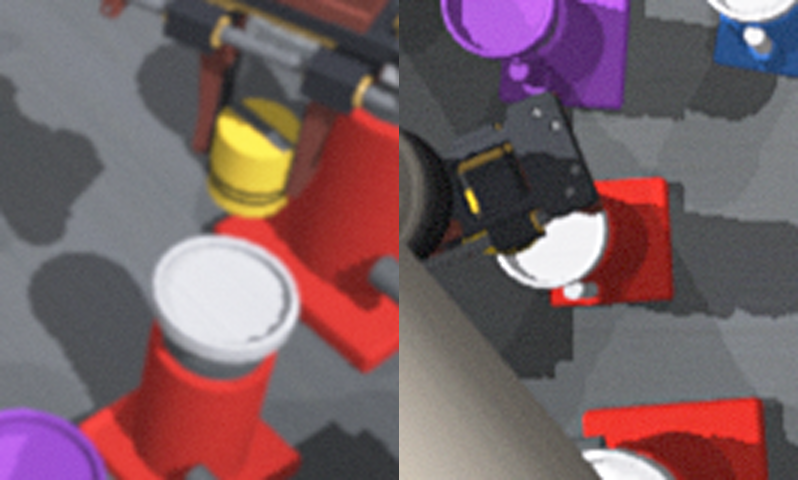

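The pad hangs upright at crop (253,160), above and (from perspective) behind the empty cup at (226,290); the top view agrees. Lower slowly.

Request:
apply_moves(increments=[0, 0, 0, 0, -0.008, 0.06, 30, 0, 0, 0, 0, -0.008, 0.12, 30, 0, 0, 0, 0, -0.008, 0.18, 30, 0, 0, 0, 0, -0.008, 0.23, 30, 0, 0, 0, 0, -0.008, 0.27, 30, 0, 0, 0, 0, -0.008, 0.3, 30, 0, 0, 0, 0, -0.008, 0.32, 30, 0, 0, 0, 0, -0.008, 0.33, 30, 0, 0, 0, 0, -0.008, 0.335, 30, 0, 0, 0, 0, -0.008, 0.335, 30, 0, 0, 0, 0, -0.008, 0.335, 30])

```text
time: 6.83
tool_pos: [0.4448, 0.2985, 0.1934]
tool_rot: [-0.0, 0.982, 0.191, 0.0]
wrist_force: [0.8, -0.0, -0.9]
opening: 0.0414
gripper_force: 20.0
```

Request:
apply_moves(increments=[0, 0, 0, 0, 0, 0.004, 30, 0, 0, 0, 0, 0, 0.008, 30, 0, 0, 0, 0, 0, 0.01, 30, 0, 0, 0, 0, 0, 0.01, 30])

```text
time: 7.17
tool_pos: [0.4446, 0.2981, 0.1903]
tool_rot: [0.0, 0.982, 0.191, -0.0]
wrist_force: [0.4, -0.4, -1.7]
opening: 0.0417
gripper_force: 20.0
```

Still hanging; about 3 mm to go.

Request:
apply_moves(increments=[0, 0, 0, 0, 0, 0.003, 30, 0, 0, 0, 0, 0, 0.006, 30, 0, 0, 0, 0, 0, 0.009, 30, 0, 0, 0, 0, 0, 0.009, 30, 0, 0, 0, 0, 0, 0.009, 30])

```text
time: 7.58
tool_pos: [0.4446, 0.2981, 0.1881]
tool_rot: [0.0, 0.982, 0.191, -0.0]
wrist_force: [0.4, -0.1, -1.8]
opening: 0.0417
gripper_force: 20.0
```

Request:
apply_moves(increments=[0, 0, 0, 0, 0, 0.003, 30, 0, 0, 0, 0, 0, 0.005, 30, 0, 0, 0, 0, 0, 0.005, 30, 0, 0, 0, 0, 0, 0.005, 30])

```text
time: 7.92
tool_pos: [0.4447, 0.2983, 0.1876]
tool_rot: [0.0, 0.982, 0.191, 0.0]
wrist_force: [-2.0, -2.1, 5.4]
opening: 0.0421
gripper_force: 20.0
```

Contact with the cup floor (+5 N). Release and retreat upward.

Request:
apply_moves(increments=[0, 0, 0, 0, 0, 0, 52, 0, 0, 0, 0, 0, 0, 56, 0, 0, 0, 0, 0, 0, 62, 0, 0, 0, 0, 0, 0, 68, 0, 0, 0, 0, 0, 0, 68, 0, 0, 0, 0, 0, 0, 68])

```text
time: 8.42
tool_pos: [0.4446, 0.2982, 0.1868]
tool_rot: [0.0, 0.982, 0.191, -0.0]
wrist_force: [-0.1, -0.6, 0.3]
opening: 0.0596
gripper_force: 0.0
```

Request:
apply_moves(increments=[0, 0, 0, 0, 0, -0.04, 68, 0, 0, 0, 0, 0, -0.1, 68, 0, 0, 0, 0, 0, -0.18, 68, 0, 0, 0, 0, 0, -0.28, 68, 0, 0, 0, 0, 0, -0.38, 68, 0, 0, 0, 0, 0, -0.46, 68, 0, 0, 0, 0, 0, -0.5, 68, 0, 0, 0, 0, 0.6, -0.5, 68, 0, 0, 0, 0, 0.6, -0.5, 68, 0, 0, 0, 0, 0.6, -0.5, 68, 0, 0, 0, 0, 0.6, -0.5, 68, 0, 0, 0, 0, 0.6, -0.5, 68, 0, 0, 0, 0, 0.6, -0.5, 68])

```text
time: 9.5
tool_pos: [0.5012, 0.1576, 0.3116]
tool_rot: [0.0, 0.982, 0.189, -0.0]
wrist_force: [-0.3, -0.0, 0.2]
opening: 0.0595
gripper_force: 0.0
```

```bash
python3 - <<'E'
from h import *
a=snapshot('scene'); b=snapshot('top'); s=sense(); print(s['time'],s['tool_pos'],s['opening'],s['wrist_force'])
f=lambda p,x,y,w,h,k:cv2.resize(p['frame'][y:y+h,x:x+w],None,fx=k,fy=k,interpolation=cv2.INTER_CUBIC)
cv2.imwrite('pics/c4.png',np.hstack([f(a,340,180,133,160,3),f(b,140,120,133,160,3)]))
E
```

```text
9.6 [0.5002878  0.16042495 0.31189386] 0.059532833711276135 [-0.33947122  0.66080058 -0.10727096]
```

View pics/c4.png

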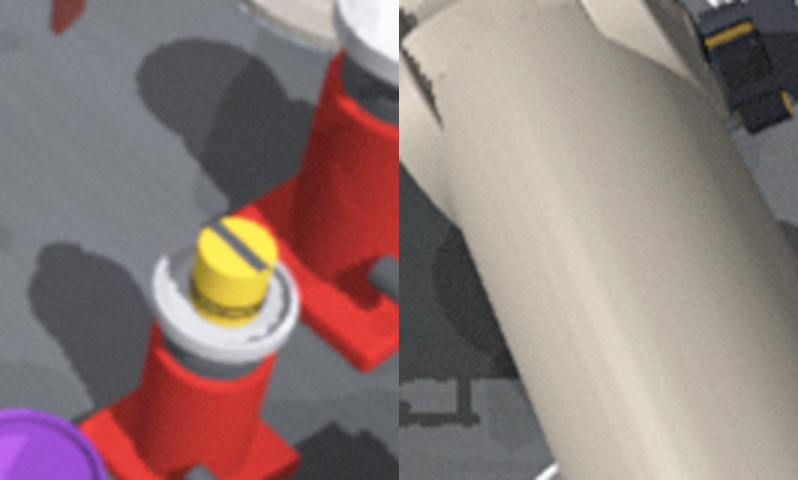

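The yellow pad stands upright inside the small red jack's cup (crop 235,270), slot up, and the gripper is clear.

```bash
python3 -c "
from rig import *
print(hand_in())"
```

```text
the job is handed in; nothing more can be done
None
```

The largest yellow pad is standing slotted end up in the small red jack's saddle cup, released with the gripper clear, and the job was handed in at about 9.6 s.

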